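# Unlock the vial carrier with the key and hold it up level

## Task

Take the steel key standing in the small wooden block, push it fully down into the square socket of the lock on the dock, turn it anticlockwise (seen from above) as far as it goes so that the catch swings off the vial carrier, and leave the key in the lock. Then lift the carrier by its black bar at least 12 cm straight up out of the dock and finish while holding it there, still and level, with all its vials standing in their wells. Do not knock the three small glass vessels that stand loose around the work.

Things in the scene. Friction and masses are not known exactly. Their poses are not given: they have to be found in the camera images.
- dock: Grey dock, fixed to the worktop: plate 182 x 136 x 12 mm with the carrier's seat on its top (12 mm above the worktop), ringed by steel strips 8 mm high (2 mm play). Origin on the worktop under the centre of the seat; x points from the lock to the seat, z up. The lock's axis is upright at x = -92 mm, y = 0 in this frame.
- lock (a joint): Angle (rad) of the round steel lock, 40 mm across. At 0 its dark catch (16 mm wide, reaching 52 mm from the axis) points along the dock's +x and lies 3 mm above the carrier's edge, 10 mm in. Grows anticlockwise seen from above, to a stop at 1.3; from 1.0 the carrier is free. Starts at 0 to 0.15, stays where left; turning takes about 0.06 Nm.
- lock_mouth (a point): Centre of the lock's top face (48 mm above the worktop), at the mouth of the square socket (11.8 mm wide, 26 mm deep, straight down). Its x axis runs along the catch; the socket's sides are parallel to x and y. The key fits in any of four quarter turns, with up to 0.2 rad of play.
- key: Steel key, 86 mm long, upright in the key block, 0.07 kg. Origin at its tip (bottom end), z up. Square foot 10 x 10 mm up to 24 mm from the tip (lowest 4 mm tapered to 6 mm; sides parallel to key x, y), collar 18 mm across at 24 to 28 mm, round shank, flat bow at 58 to 86 mm, 34 mm wide (x), 9 mm thick (y). Seated, the collar rests on the top face of block or lock.
- key_tip (a point): The key's bottom end, on its axis; axes as the key's.
- key_block: Fixed light wooden block 50 x 50 x 40 mm with a square hole that holds the key. Origin: centre of its underside. Beware, to the right of all this (y below 0.10, x from 0.34 to 0.60, about the middle of the worktop) stand a lab jack and a tall stand with a rod and a stirrer motor: pass in front of them, not through them.
- carrier: Grey tray 100 (x) x 110 (y) x 12 mm in the dock's seat, with four wells (8 mm deep, 28 mm wide, at x, y = +-24 mm), three of them filled, and a black bar handle on two steel posts. 0.35 kg (scaled 0.8 to 1.3). Origin: centre of its underside, z up.
- carrier_bar (a point): Middle of the carrier's black bar, 100 mm above the tray's underside (112 mm above the worktop when seated). The bar is 14 mm wide (x), 14 mm high, and runs 104 mm along the carrier's y; its posts stand at y = +-43 mm.
- vial1: Clear glass vial with dark green cap, 25 mm across, 58 mm tall, stands loose in a well of the carrier. Origin: centre of its underside, z up.
- vial2: Clear glass vial with dark green cap, 25 mm across, 58 mm tall, stands loose in a well of the carrier. Origin: centre of its underside, z up.
- vial3: Clear glass vial with dark green cap, 25 mm across, 58 mm tall, stands loose in a well of the carrier. Origin: centre of its underside, z up.
- jar_grey: Small glass jar with grey contents, 47 mm across, 46 mm tall; bystander. Origin: centre of its underside.
- jar_brown: Small brown glass jar, 35 mm across, 56 mm tall; bystander. Origin: centre of its underside.
- flask_pink: Small conical flask with pink contents, 47 mm across, 77 mm tall; bystander. Origin: centre of its underside.
Things that resemble listed ones, but are neither listed nor needed, are in the scene too. What is shaped like the vial1 but blue is not meant.

How it is judged:
By the outcome, as a careful person would: the job done as asked, in the order asked, and still so for the second after the job is handed in, while the arm keeps its last pose, push and grip.
It also fails if it takes over 64 s, if anything falls off the work surface, if the arm or the gripper's body presses on something with over 40 N, if the wrist force passes 120 N, or if a joint passes its speed limit or range.

## Robot

A 6-joint arm with a two-finger parallel gripper is mounted at the origin on a cart in front of the work surface, level with it; the furniture and walls round the work are solid. World frame = base frame: x ahead of the robot, y to its left, z up, the work surface at z = 0. Lengths are in mm, angles in rad, forces in N, time in s.
With the tool pointing down it reaches from about 350 to 875 mm from the base axis. Payload 4.2 kg.
Tool frame: the origin (TCP) lies between the finger pads; the fingertips stand 25 mm ahead of it and the grasp point (between the pads) lies 6 mm ahead of it; z points along the fingers, y is the line along which they close (so a half turn about z gives the same grasp; the last joint's range is limited). The gripper opens to 85 mm and grips with 20 to 120 N. Pads are 22 mm wide; open, the fingers measure 114 mm over their backs; the gripper's body (76 mm by 85 mm) begins 54 mm behind the grasp point. The pads swing forward as they close: fully open they stand 13 mm farther back than shut.
Start: joints at [-0.958, 0.385, 0.008, 0, -1.194, -0.259], TCP at [216.555, -586.262, 256.312] pointing down, gripper open.
Joint ranges: [-3.14, 3.14], [-1.21, 2.06], [-1.07, 1.41], [-3.16, 2.05], [-2.99, -0.16], [-3.1, 3.1]. Speed limits (rad/s): [2.79, 2.79, 3.14, 3.14, 3.14, 3.14].

## Interface

Orientations are given as a unit quaternion [x, y, z, w].
In Python, from bench import arm gives the robot as it stands.
- The arm moves only by the shell command python3 -m pendant 'ROWS'. ROWS is JSON, a list of rows, each a list of 7 numbers: the shift along the tool's x, y, z in m, then the turn, a rotation vector about the tool's x, y, z in degrees, then the finger opening in m, from 0 to 0.0854. In form: [[x, y, z, wx, wy, wz, fingers], ...]. A call has 1 to 12 rows; each row shifts and turns the commanded pose from where the row before left it, along the tool's axes as they then stand; what a row does not reach is not made up. A row lasts 1/10 s, in which the tool goes at most 50 mm and 8.59 degrees, less where a joint would pass 70% of its speed; a pose out of reach is approached as far as the arm can. A call is refused whole if a number of a shift passes 0.05 or a number of a turn 8.59, either way. A call with a gripper value outside its range is refused whole. The fingers move at their own pace and stop on an object; the grip force is fixed at half the most. Time passes only in rows, so rows that do not move let the fingers close. It gives the time, the measured TCP pose, the force, the opening and the grip force at its end, in the units of the state.
- arm.read_state(): the state, without advancing time (a new reading comes with each control period).
- arm.get_image(name): name is "side" or "top" or "wrist"; returns a dict with "image" (400x640x3 uint8, red, green, blue), "fx", "fy", "cx", "cy" (pixels), "k1" (the pictures are not rectified: a ray, as slopes to the right and down, at radius r is drawn at 1 + k1 r^2 times it, then the intrinsics apply), "xyz" and "rotation" of the camera in the world. Camera axes: x right, y down, z forward; pixel columns grow to the right and rows downward; lengths in mm; the calibration is good to about 2 mm. A picture is of the moment at which its call begins. There is no depth.
- arm.job_done(): hands the job in; it is judged then, once.
The state is a dict: "clock": time; "joints": joint angles; "joint_vel": joint speeds; "joint_efforts": joint torques, N m; "position": TCP position; "ee_rot": TCP orientation; "contact_force": force on the tool from outside, world axes, zero at the start; "wrist_torque": the same for the moment, N m; "gripper_width": finger opening in mm; "grasp_force": force on a finger pad.
Only numpy, scipy, OpenCV 4.12 (cv2) and the standard library are available. Lean on these libraries where they do the work, as an engineer would, in place of code of your own. Each camera call takes 0.05 s, during which the arm holds its last target. There are 200 camera calls.

## Working session

There is one attempt and no reset: what is moved stays moved. The work goes in short steps, Python scripts to look and compute and a shell command to move; the robot and the scene stay as the last step left them, time stands still between calls to the robot, and variables do not carry over. Pictures are saved under pics/ and viewed, at most 10 in all, crops included, and the job is handed in when it is done.

```bash
ls; mkdir -p pics; cat > h.py <<'E'
import numpy as np,cv2,sys
from bench import arm
from scipy.spatial.transform import Rotation as R
def snap(n,f):
    d=arm.get_image(n); cv2.imwrite(f'pics/{f}.png',d['image'][:,:,::-1]); np.save(f'pics/{f}.npy',d,allow_pickle=True); return d
def load(f): return np.load(f'pics/{f}.npy',allow_pickle=True).item()
def rot(d):
    r=np.array(d['rotation'],float); return R.from_quat(r).as_matrix() if r.size==4 else r.reshape(3,3)
def ray(d,u,v):
    x,y=(u-d['cx'])/d['fx'],(v-d['cy'])/d['fy']; a,b=x,y
    for _ in range(30):
        s=1+d['k1']*(a*a+b*b); a,b=x/s,y/s
    return rot(d)@np.array([a,b,1.])
def at_z(d,u,v,z):
    w=ray(d,u,v); o=np.array(d['xyz'],float); return o+w*(z-o[2])/w[2]
def proj(d,p):
    c=rot(d).T@(np.array(p,float)-np.array(d['xyz'])); a,b=c[:2]/c[2]; s=1+d['k1']*(a*a+b*b)
    return np.array([d['fx']*a*s+d['cx'],d['fy']*b*s+d['cy']])
E
python3 - <<'E'
from h import *
for n in('top','side'):
    d=snap(n,n+'0'); print(n,[ (k,np.round(v,3).tolist()) for k,v in d.items() if k!='image'])
print(arm.read_state())
E
```

```text
pics
top [('fx', 493.332), ('fy', 493.332), ('cx', 324.619), ('cy', 206.239), ('k1', -0.02), ('xyz', [523.863, 227.536, 961.524]), ('rotation', [-0.704, 0.71, -0.003, 0.003])]
side [('fx', 500.562), ('fy', 500.562), ('cx', 318.554), ('cy', 205.374), ('k1', -0.119), ('xyz', [428.787, 793.172, 762.711]), ('rotation', [-0.091, 0.935, -0.34, 0.031])]
{'clock': 0.1, 'joints': array([-9.58426780e-01,  3.85497276e-01,  6.78538806e-03, -4.43235690e-04,
       -1.19399186e+00, -2.58622638e-01]), 'joint_vel': array([ 0.0001262 , -0.00135579,  0.00527781,  0.00367494, -0.0012481 ,
       -0.00028619]), 'joint_efforts': array([-9.03765340e-04, -3.93319881e+01,  1.88930047e+01,  4.19791371e+00,
       -2.54239079e-03,  4.18831945e-06]), 'position': array([ 216.38670931, -585.85523544,  255.32802334]), 'ee_rot': array([-1.75872121e-01,  9.84412538e-01,  9.51592386e-04, -2.15567451e-04]), 'contact_force': array([0.73033096, 0.37861119, 0.24842825]), 'wrist_torque': array([ 0.01926085,  0.01034256, -0.07537299]), 'grasp_force': 0.0, 'gripper_width': 85.55738883037877}
```

View pics/top0.png

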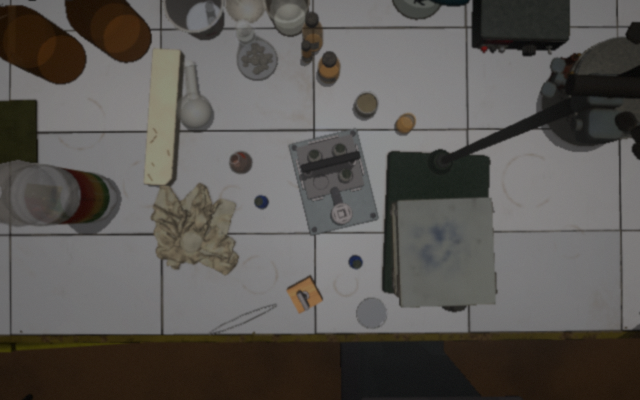

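View pics/side0.png

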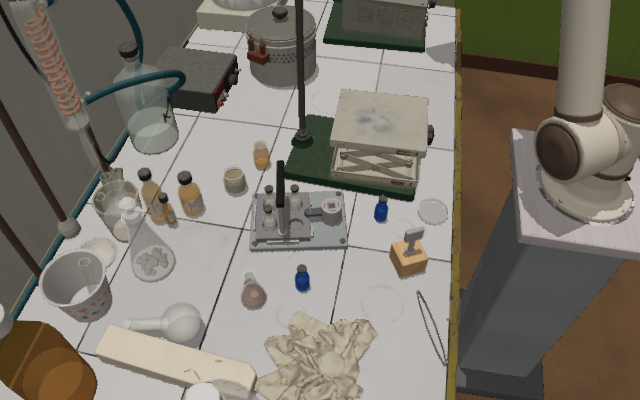

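The top view shows the dock at (332,182) with its lock at (341,213) and the bar at (330,162). The key block is at (305,295). Bystanders are the pink flask (240,161), grey jar (366,104) and brown jar (404,123). Blue vials stand at (262,201) and (355,262).

Possible mix-ups:
- **Key:** only the upright bow in the wooden block (304,297) fits. The wire loop at (244,320) is not it.
- **Carrier:** only the one at (330,162).

I'll check this in a close crop.

```bash
python3 - <<'E'
from h import *
a=load('top0')['image'][:,:,::-1]; b=load('side0')['image'][:,:,::-1]
z=lambda i,u,v,w,h,s:cv2.resize(i[v:v+h,u:u+w],None,fx=s,fy=s,interpolation=cv2.INTER_CUBIC)
c=np.zeros((600,800,3),np.uint8)
for im,x,y in((z(a,280,125,100,115,3.4782609),0,0),(z(a,280,270,50,50,4),0,400),(z(b,240,150,120,110,3.3),360,0),(z(b,380,215,60,60,3.3),360,400)):
    h,w=im.shape[:2]; h=min(h,600-y); c[y:y+h,x:x+w]=np.clip(im[:h]*1.6,0,255)
cv2.imwrite('pics/c.png',c)
E
```

```text
(no output)
```

View pics/c.png

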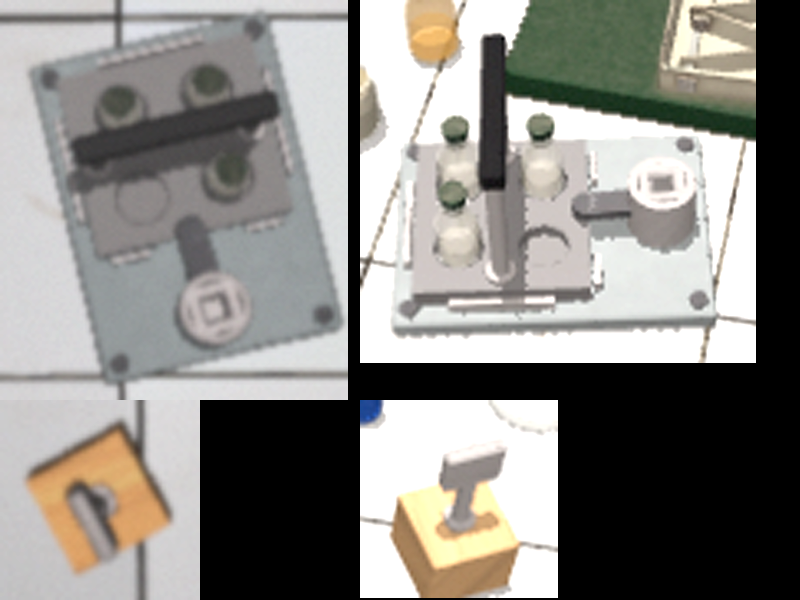

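The choice is confirmed: the key bow stands in the wooden block, and the socketed lock has its catch over the carrier. The carrier holds three green-capped vials and one empty well. Now I'll work out positions.

```bash
python3 - <<'E'
from h import *
t=load('top0');s=load('side0'); np.set_printoptions(precision=1,suppress=True)
T=lambda x,y,z:at_z(t,280+x/3.4783,125+y/3.4783,z)
K=lambda x,y,z:at_z(t,280+x/4,270+(y-400)/4,z)
S=lambda x,y,z:at_z(s,240+(x-360)/3.3,150+y/3.3,z)
S2=lambda x,y,z:at_z(s,380+(x-360)/3.3,215+(y-400)/3.3,z)
c=[T(33,67,12),T(265,12,12),T(340,325,12),T(105,382,12)]
print('dock',c,np.mean(c,0)); print([np.linalg.norm(c[i]-c[(i+1)%4]) for i in range(4)])
e=(c[0]+c[1]-c[2]-c[3]); print('yaw dock',np.degrees(np.arctan2(e[1],e[0])))
L=T(215,309,48);print('lock top/side',L,S(662,183,48), 'yaw catch',)
q=T(187,226,44)-L;print(np.degrees(np.arctan2(q[1],q[0])),np.linalg.norm(q))
b=[T(77,148,119),T(277,103,119)];print('bar',b,np.mean(b,0),S(493,38,119),S(493,183,119)); d=b[0]-b[1];print(np.degrees(np.arctan2(d[1],d[0])),np.linalg.norm(d))
k=[K(27,475,40),K(123,423,40),K(172,520,40),K(77,573,40)];print('block',np.mean(k,0),[np.linalg.norm(k[i]-k[(i+1)%4]) for i in range(4)])
e=k[0]+k[1]-k[2]-k[3];print('yaw block',np.degrees(np.arctan2(e[1],e[0])))
w=[K(73,488,102),K(108,555,102)];print('bow',w,np.mean(w,0)); d=w[0]-w[1];print(np.degrees(np.arctan2(d[1],d[0])),np.linalg.norm(d))
w=[S2(443,462,102),S2(505,446,102)];print('bow side',w,np.mean(w,0)); d=w[0]-w[1];print(np.degrees(np.arctan2(d[1],d[0])),np.linalg.norm(d))
for n,u,v,z in(('flask',240,161,30),('grey',366,104,46),('brown',404,123,50),('blue',262,201,50),('blue2',355,262,50),('jack',400,200,80)):print(n,at_z(t,u,v,z))
print('tool R\n',R.from_quat(arm.read_state()['ee_rot']).as_matrix())
E
```

```text
dock [array([652. , 295.4,  12. ]), array([681.6, 166.6,  12. ]), array([507.8, 126.5,  12. ]), array([477.3, 256.8,  12. ])] [579.7 211.3  12. ]
[np.float64(132.175988628276), np.float64(178.35572486374673), np.float64(133.78857555441618), np.float64(179.00429972245843)]
yaw dock 12.732276287671619
lock top/side [517.4 196.8  48. ] [516.8 200.6  48. ] yaw catch
18.05718268252651 46.94639824832476
bar [array([597.5, 266.4, 119. ]), array([619., 168., 119.])] [608.3 217.2 119. ] [617.3 175.1 119. ] [592.3 276.1 119. ]
102.26592722917277 100.76659375023299
block [367.5 266.5  40. ] [np.float64(50.961569858973476), np.float64(50.69254155809022), np.float64(50.77093770422537), np.float64(51.32499445345641)]
yaw block 26.507887379423174
bow [array([382.3, 275.5, 102. ]), array([353. , 260.5, 102. ])] [367.7 268.  102. ]
27.172629214026607 32.890144898728344
bow side [array([380.1, 281.8, 102. ]), array([349.9, 265.7, 102. ])] [365.  273.8 102. ]
28.111302585490844 34.20607918267404
flask [618.7 388.   30. ]
grey [721.4 150.1  46. ]
brown [684.8  80.4  50. ]
blue [542.3 344.3  50. ]
blue2 [428.3 173.2  50. ]
jack [541.6  93.7  80. ]
tool R
 [[-0.9 -0.3 -0. ]
 [-0.3  0.9  0. ]
 [ 0.   0.  -1. ]]
```

Key, block and bow sizes agree with the given ones (block sides 51 mm, bow 33–34 mm). Moving now, in front of and above the jack.

```bash
python3 -m pendant '[[0,0,0,0,0,-7.3,0.06],[-0.0287,0.0297,-0.0022,0,0,0,0.06],[-0.0287,0.0297,-0.0022,0,0,0,0.06],[-0.0287,0.0297,-0.0022,0,0,0,0.06],[-0.0287,0.0297,-0.0022,0,0,0,0.06],[-0.0287,0.0297,-0.0022,0,0,0,0.06],[-0.0287,0.0297,-0.0022,0,0,0,0.06],[-0.0287,0.0297,-0.0022,0,0,0,0.06],[-0.0287,0.0297,-0.0022,0,0,0,0.06],[-0.0287,0.0297,-0.0022,0,0,0,0.06],[-0.0287,0.0297,-0.0022,0,0,0,0.06],[-0.0287,0.0297,-0.0022,0,0,0,0.06]]'
```

```text
clock: 1.3
position: [345.0, -148.9, 280.5]
ee_rot: [-0.238, 0.971, 0.0, 0.0]
contact_force: [1.0, -0.4, -0.4]
gripper_width: 60.0
grasp_force: 0.0
```

```bash
python3 -m pendant '[[-0.0207,0.0362,0,0,0,0,0.06],[-0.0207,0.0362,0,0,0,0,0.06],[-0.0207,0.0362,0,0,0,0,0.06],[-0.0207,0.0362,0,0,0,0,0.06],[-0.0207,0.0362,0,0,0,0,0.06],[-0.0207,0.0362,0,0,0,0,0.06],[-0.0178,0.029,0.012,0,0,0,0.06],[-0.0178,0.029,0.012,0,0,0,0.06],[-0.0178,0.029,0.012,0,0,0,0.06],[-0.0178,0.029,0.012,0,0,0,0.06],[-0.0178,0.029,0.012,0,0,0,0.06],[0,0,0,0,0,0,0.06]]'
python3 - <<'E'
from h import *
d=snap('wrist','w1'); snap('top','t1'); print(arm.read_state()['position'],d['xyz'],d['rotation'])
print('bow ends exp',proj(d,[382,276,102]),proj(d,[353,261,102]),'block c',proj(d,[367.5,267,40]),'lock',proj(d,[517,198,48]))
E
```

```text
clock: 2.5
position: [366.3, 271.7, 218.4]
ee_rot: [-0.24, 0.971, -0.001, -0.001]
contact_force: [0.5, -0.1, 0.9]
gripper_width: 60.2
grasp_force: 0.0
[366.10519079 269.28082771 219.66542521] [305.5958733  239.56540029 335.71547314] [0.51228512 0.84781143 0.11701268 0.07132861]
bow ends exp [318.71158828 226.75987469] [318.84798124 182.90066796] block c [318.1610085 184.9341246] lock [179.91432472 290.52167556]
```

View pics/w1.png

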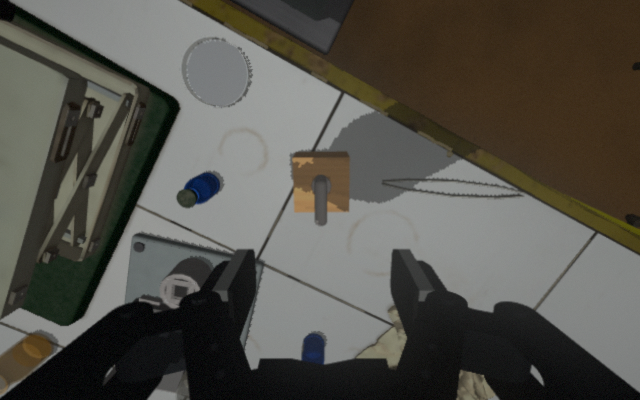

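The wrist view shows the bow edge-on at (321,180)–(321,224), the block centre at (320,182) and the lock socket at (180,290). All are within 3 px of prediction.

```bash
python3 - <<'E'
from h import *
d=load('w1'); print('fx',d['fx'])
a,b=at_z(d,321,224.5,102),at_z(d,321,180,102);print('bow',a,b,(a+b)/2,np.linalg.norm(a-b),np.degrees(np.arctan2(*(a-b)[1::-1])))
print('block',at_z(d,320.5,181.5,40),'lock',at_z(d,180,290,48))
c=d['image'][240:330,130:250,::-1]; cv2.imwrite('pics/c2.png',np.clip(cv2.resize(c,None,fx=6,fy=6,interpolation=2)*1.8,0,255))
E
```

```text
fx 340.57732799411497
bow [379.6825311  276.66709643 102.        ] [350.45724462 261.37408346 102.        ] [365.06988786 269.02058994 102.        ] 32.9847482256768 27.62217067172858
block [363.76700635 267.39619988  40.        ] lock [516.44823276 197.86904716  48.        ][ WARN:0@0.458] global loadsave.cpp:1063 imwrite_ Unsupported depth image for selected encoder is fallbacked to CV_8U.
```

View pics/c2.png

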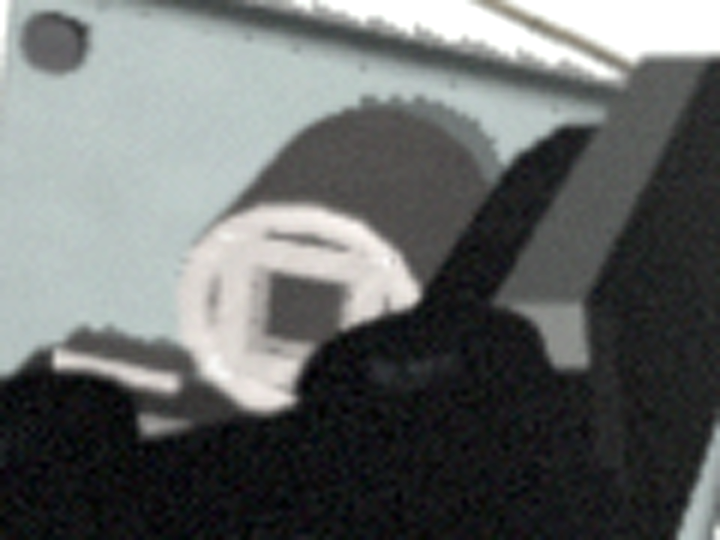

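```bash
python3 -m pendant '[[0,0,0.025,0,0,0,0.05],[0,0,0.025,0,0,0,0.05],[0,0,0.025,0,0,0,0.05],[0,0,0.025,0,0,0,0.05],[0,0,0.0155,0,0,0,0.05],[0,0,0.01,0,0,0,0.05],[0,0,0,0,0,0,0.03],[0,0,0,0,0,0,0.015],[0,0,0,0,0,0,0],[0,0,0,0,0,0,0],[0,0,0,0,0,0,0],[0,0,0,0,0,0,0]]'
```

```text
clock: 3.8
position: [367.1, 269.7, 96.1]
ee_rot: [-0.239, 0.971, 0.0, 0.001]
contact_force: [-0.1, 0.2, 7.0]
gripper_width: 8.1
grasp_force: 60.3
```

```bash
python3 -m pendant '[[0,0,-0.006,0,0,0,0],[0,0,-0.008,0,0,0,0],[0,0,-0.01,0,0,0,0],[0,0,-0.01,0,0,0,0],[0,0,-0.015,0,0,0,0],[0,0,-0.015,0,0,0,0],[0,0,-0.01,0,0,0,0],[0,0,0,0,0,0,0]]'
python3 - <<'E'
from h import *
s=arm.read_state();p=s['position'];print(p,s['gripper_width'],s['contact_force'],s['joints'])
M=R.from_quat(s['ee_rot']).as_matrix()
for yaw in (12.7+4.7,):
  print('x yaw now',np.degrees(np.arctan2(M[1,0],M[0,0])))
d=np.array([516.9,198,0])-p; print('tool shift to lock',M.T@np.array([d[0],d[1],0]))
E
```

```text
clock: 4.6
position: [367.0, 269.9, 170.7]
ee_rot: [-0.238, 0.971, 0.001, 0.001]
contact_force: [1.0, 0.1, -1.5]
gripper_width: 8.3
grasp_force: 59.3
[367.00294935 269.89044409 170.71828762] 8.347870205173908 [ 0.99861188  0.05382806 -1.48786323] [ 9.92580382e-01  1.84482856e-01 -5.17968232e-01  1.88742338e-04
 -8.64648706e-01 -2.08210303e+00]
x yaw now -152.41820584293427
tool shift to lock [-9.95745104e+01 -1.33125008e+02  1.03956265e-01]
```

```bash
python3 -m pendant '[[-0.01,-0.0133,0,0,0,0,0],[-0.02,-0.0266,0,0,0,0,0],[-0.02,-0.0266,0,0,0,0,0],[-0.02,-0.0266,0,0,0,0,0],[-0.02,-0.0266,0,0,0,0,0],[-0.0096,-0.0134,0,0,0,0,0],[0,0,0,0,0,5,0],[0,0,0,0,0,5,0],[0,0,0.015,0,0,0,0],[0,0,0,0,0,0,0],[0,0,0,0,0,0,0]]'
python3 - <<'E'
from h import *
a=snap('side','s2');b=snap('wrist','w2');s=arm.read_state();print(s['position'],s['gripper_width'],s['ee_rot'])
z=lambda i,u,v,w,h,s:cv2.resize(i[v:v+h,u:u+w,::-1],None,fx=s,fy=s,interpolation=cv2.INTER_CUBIC)
tip=s['position']-[0,0,78]
print('pred tip side',proj(a,tip),'wrist',proj(b,tip),'lock',proj(a,[516.9,198,48]),proj(b,[516.9,198,48]))
c=np.hstack([z(a['image'],290,140,80,100,5),z(b['image'],280,130,80,100,5)]);cv2.imwrite('pics/c3.png',np.clip(c*1.6,0,255).astype('uint8'))
E
```

```text
clock: 5.7
position: [515.9, 197.2, 153.6]
ee_rot: [-0.153, 0.988, -0.0, -0.001]
contact_force: [1.0, -0.3, -0.6]
gripper_width: 7.9
grasp_force: 59.4
[516.46200688 197.57085936 154.38843464] 8.207593353572069 [-1.53017705e-01  9.88223424e-01  5.42756191e-05  2.08621321e-04]
pred tip side [332.35464712 194.24692734] wrist [323.36984506 223.77620021] lock [331.70624766 204.41001204] [323.71212056 210.66548222]
```

View pics/c3.png

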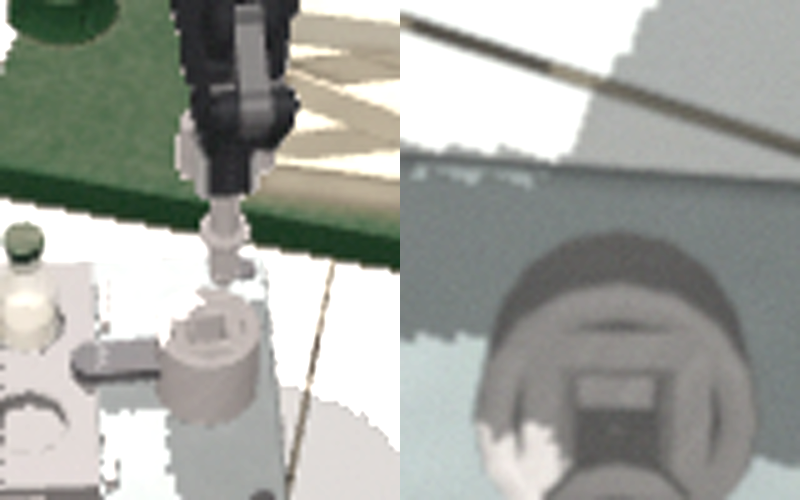

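The left half (side view) shows the foot hanging at about (335,195), above the socket at (332,206). The right half (wrist view) shows the socket at (323.5,213) and the collar at (323,225). I'll quantify the remaining offset.

```bash
python3 - <<'E'
from h import *
np.set_printoptions(precision=1,suppress=True,linewidth=200)
a=load('s2');b=load('w2');s=arm.read_state();p=s['position']
print('lock from wrist',at_z(b,323.6,213,48),'side',at_z(a,332.4,206.4,48),'lock side0',)
for h in(16,26,43): print('pred',h,proj(a,p-[0,0,78-h]),proj(b,p-[0,0,78-h]))
for z in (76,92,102,119): print(z, 'px/mm x', proj(a,[517,198,z])-proj(a,[507,198,z]))
g=a['image'].mean(2)
for v in range(180,213): print(v,g[v,320:346].astype(int))
t=snap('top','t2'); print('top pred key',proj(t,p),'lock',proj(t,[517,198,48]))
E
```

```text
lock from wrist [518.5 198.4  48. ] side [514.8 202.5  48. ] lock side0
pred 16 [332.6 188.4] [323.4 233.3]
pred 26 [332.7 184.6] [323.4 240.2]
pred 43 [333.  178.1] [323.5 253.6]
76 px/mm x [-5.4 -0.8]
92 px/mm x [-5.5 -0.8]
102 px/mm x [-5.5 -0.8]
119 px/mm x [-5.6 -0.8]
180 [ 27  26  27  28  27  25  26  27  35  38  47  49 105  97  99  97  93 103  74  70  70  71  76  79  77  76]
181 [ 26  24  27  23  28  29  27  28  24  28  26  27  91  96  98  98  94 103  61  60  59  61  63  64  66  71]
182 [ 24  25  26  25  26  26  27  26  30  26  26  55  94  97  98  97  94 101  63  39  37  46  50  50  59  66]
183 [ 27  26  27  27  23  28  23  26  25  26  55 127  93  97  99  98  93  91 135  43  27  31  27  28  32  41]
184 [ 32  30  28  27  26  26  25  27  25  26 125 121  92  95  99  98  93  90 118  65  29  25  28  28  28  27]
185 [ 96  89  85  84  41  34  30  30  30  27 115 119  94  97  99  99  92  92 117 137  42  27  25  26  25  25]
186 [193 190 183 183 109  95  93  85  80  76 115 118 107 100  99 100  93 109 118 122  38  26  27  25  25  25]
187 [201 200 199 197 194 191 189 183 177 171 117 117 120
[... 2149 characters left out ...]
123 133 177 172 107 117 117 104  98 101 100  99  99  99  90 102 114 116 117 118 118 113 106 104 157 199]
208 [ 99  86 172 124 118 117 117 111  99 109 109 104 110 112 121 124 117 116 116 119 118  99 106 106 142 199]
209 [ 98  89 129 121 121 116 116 116 116 117 117 116 115 115 115 114 118 120 118 118 107  85 106 106 126 199]
210 [ 94  89  89 104 121 119 118 117 112 111 111 107 108 107 108 109 112 119 119 110  86  87 105 106  95 199]
211 [ 98  84  91  94 105 119 120 120 120 118 113 110 109 115 118 119 121 119 110  90  85  86 105 108  97 194]
212 [ 98  92  92  94  96  97 109 119 122 122 123 119 119 120 119 118 115  97  92  89  85  88 105 108 100 144]
top pred key [343.6 214.9] lock [341.2 214.1]
```

Relative to the same camera (wrist at similar depth), the key sits 1.0 mm to tool +x of the TCP and the lock 2.2 mm to tool −x. That calls for a shift of −3.3 mm, and the side view agrees with about 3.8 mm. Shifting and descending gently.

```bash
python3 -m pendant '[[-0.0034,0.0002,0,0,0,0,0],[0,0,0.01,0,0,0,0],[0,0,0.01,0,0,0,0],[0,0,0.005,0,0,0,0],[0,0,0.004,0,0,0,0],[0,0,0.003,0,0,0,0],[0,0,0.002,0,0,0,0],[0,0,0,0,0,0,0]]'
```

```text
clock: 6.65
position: [519.5, 198.5, 119.8]
ee_rot: [-0.153, 0.988, -0.0, -0.0]
contact_force: [-0.6, 0.7, -0.8]
gripper_width: 8.3
grasp_force: 59.4
```

```bash
python3 -m pendant '[[0,0,0.003,0,0,0,0],[0,0,0.003,0,0,0,0],[0,0,0.003,0,0,0,0],[0,0,0,0,0,0,0]]'
```

```text
clock: 7.05
position: [519.5, 198.4, 110.6]
ee_rot: [-0.153, 0.988, -0.0, -0.0]
contact_force: [0.6, 0.5, -0.2]
gripper_width: 8.4
grasp_force: 59.4
```

```bash
python3 -m pendant '[[0,0,0.003,0,0,0,0],[0,0,0.003,0,0,0,0],[0,0,0.002,0,0,0,0],[0,0,0,0,0,0,0]]'; python3 -m pendant '[[0,0,0.0015,0,0,0,0],[0,0,0,0,0,0,0]]'
```

```text
clock: 7.45
position: [519.7, 198.6, 104.1]
ee_rot: [-0.153, 0.988, -0.0, 0.0]
contact_force: [-3.3, -1.4, 5.8]
gripper_width: 8.4
grasp_force: 60.5
clock: 7.65
position: [519.8, 198.6, 104.0]
ee_rot: [-0.153, 0.988, -0.0, 0.0]
contact_force: [-5.9, -1.2, 13.4]
gripper_width: 8.1
grasp_force: 61.7
```

```bash
python3 -m pendant '[[0,0.0001,0,0,0,-5,0],[0,0.0001,0,0,0,-5,0],[0,0.0001,0,0,0,-5,0],[0,0.0001,0,0,0,-5,0],[0,0.0001,0,0,0,-5,0],[0,0.0001,0,0,0,-5,0],[0,0.0001,0,0,0,-5,0],[0,0.0001,0,0,0,-5,0],[0,0.0001,0,0,0,-5,0],[0,0.0001,0,0,0,-5,0],[0,0,0,0,0,0,0]]'
python3 -c "
from h import *
s=arm.read_state();print(s['wrist_torque'],s['contact_force'],np.degrees(R.from_quat(s['ee_rot']).as_euler('ZYX')[0]),s['joints'][5])"
```

```text
clock: 8.75
position: [519.8, 199.6, 104.0]
ee_rot: [-0.557, 0.83, -0.0, 0.001]
contact_force: [-2.6, -0.2, 12.0]
gripper_width: 7.6
grasp_force: 61.4
[-0.21507589  1.07554513 -0.00775091] [-2.55452163 -0.23968478 11.9721709 ] -112.2770719744861 -1.0482489662873937
```

```bash
python3 -m pendant '[[0,0.0001,0,0,0,-5,0],[0,0.0001,0,0,0,-5,0],[0,0.0001,0,0,0,-5,0],[0,0.0001,0,0,0,-5,0],[0,0,0,0,0,0,0]]'
cat > q.py <<'E'
from h import *
s=arm.read_state();print(s['wrist_torque'].round(2),np.degrees(R.from_quat(s['ee_rot']).as_euler('ZYX')[0]),s['joints'][5])
E
python3 q.py; python3 -m pendant '[[0,0.0001,0,0,0,-4,0],[0,0,0,0,0,0,0]]'; python3 q.py
```

```text
clock: 9.25
position: [519.3, 199.7, 104.0]
ee_rot: [-0.693, 0.721, -0.001, 0.001]
contact_force: [-4.2, -1.1, 12.9]
gripper_width: 7.9
grasp_force: 61.4
[-0.17  1.15 -0.01] -92.28114985002982 -0.6997886303695814
clock: 9.45
position: [519.2, 199.8, 104.0]
ee_rot: [0.718, -0.697, 0.001, -0.001]
contact_force: [-3.9, 0.8, 11.7]
gripper_width: 7.9
grasp_force: 61.4
[-0.15  1.16 -0.  ] -88.30037552405352 -0.6304437751156767
```

```bash
for i in 1; do python3 -m pendant '[[0,0,0,0,0,-4,0],[0,0,0,0,0,0,0]]'; python3 q.py; python3 -m pendant '[[0,0,0,0,0,-4,0],[0,0,0,0,0,0,0]]'; python3 q.py; done
python3 - <<'E'
from h import *
a=snap('side','s3');b=snap('wrist','w3')
z=lambda i,u,v,w,h,s:cv2.resize(i[v:v+h,u:u+w,::-1],None,fx=s,fy=s,interpolation=cv2.INTER_CUBIC)
c=np.hstack([z(a['image'],250,140,110,110,4),z(b['image'],270,150,90,110,4)]);cv2.imwrite('pics/c4.png',np.clip(c*1.6,0,255).astype('uint8'))
E
```

```text
clock: 9.65
position: [519.1, 199.8, 104.0]
ee_rot: [0.741, -0.671, 0.001, -0.001]
contact_force: [-4.0, 0.6, 11.8]
gripper_width: 8.5
grasp_force: 61.4
[-0.1   1.25 -0.01] -84.30635231574867 -0.5606619457614919
clock: 9.85
position: [519.1, 199.7, 104.0]
ee_rot: [0.764, -0.645, 0.001, -0.001]
contact_force: [-3.7, -0.7, 12.4]
gripper_width: 7.9
grasp_force: 61.5
[-0.18  1.24 -0.06] -80.30820368393819 -0.4908733012467262
```

View pics/c4.png

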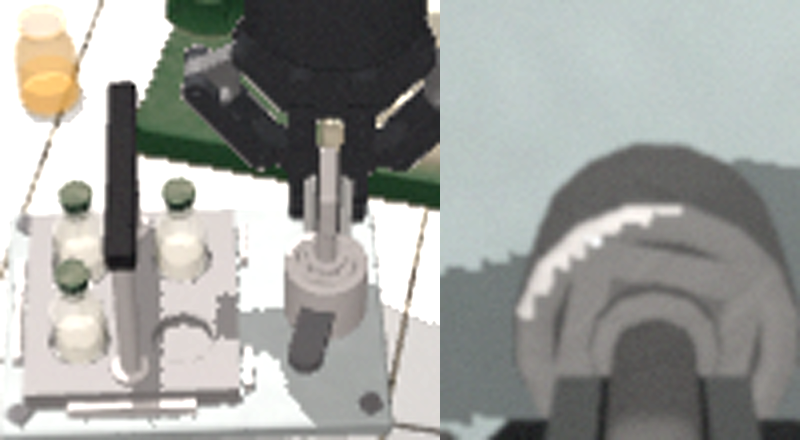

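The side view shows the catch (77,85 in its crop area) swung clear of the carrier and the collar flush on the lock. The turn torque is only now rising, so I'll turn on to the stop.

```bash
for i in 1; do python3 -m pendant '[[0,0,0,0,0,-3,0],[0,0,0,0,0,0,0]]'|grep force; python3 q.py; python3 -m pendant '[[0,0,0,0,0,-3,0],[0,0,0,0,0,0,0]]'|grep force; python3 q.py; done
```

```text
contact_force: [-4.1, 0.1, 13.4]
grasp_force: 61.5
[-0.21  1.33 -0.1 ] -77.34326710091189 -0.43898946616272055
contact_force: [-3.8, -1.4, 12.6]
grasp_force: 61.6
[-0.24  1.43 -0.24] -74.37403920665366 -0.38698917712205755
```

```bash
python3 -m pendant '[[0,0,0,0,0,-3,0],[0,0,0,0,0,0,0],[0,0,-0.001,0,0,0,0],[0,0,0,0,0,0,0.02],[0,0,0,0,0,0,0.035],[0,0,0,0,0,0,0.035],[0,0,0,0,0,0,0.035],[0,0,-0.015,0,0,0,0.035],[0,0,-0.03,0,0,0,0.035],[0,0,-0.04,0,0,0,0.035],[0,0,-0.035,0,0,0,0.035],[0,0,0,0,0,0,0.035]]'
python3 - <<'E'
from h import *
s=arm.read_state();p=s['position'];M=R.from_quat(s['ee_rot']).as_matrix();print(p,s['joints'],np.degrees(np.arctan2(M[1,:2],M[0,:2])))
E
```

```text
clock: 11.55
position: [521.1, 200.8, 228.1]
ee_rot: [0.812, -0.583, 0.003, -0.005]
contact_force: [0.5, -0.5, -0.1]
gripper_width: 34.9
grasp_force: 0.0
[521.14905413 200.76842513 228.13480899] [ 0.65887063  0.28933764 -0.20873063  0.00216758 -1.06141957 -0.3347402 ] [ -71.3681261  -161.36936736]
```

```bash
python3 -m pendant '[[0,0,0,0,0,6,0.05],[0.0006,-0.03,0,0,0,0,0.05],[0.0006,-0.03,0,0,0,0,0.05],[0.0006,-0.0292,0,0,0,0,0.05],[0,0,0.02,0,0,0,0.05],[0,0,0,0,0,0,0.05],[0,0,0,0,0,0,0.05]]'
python3 - <<'E'
from h import *
d=snap('wrist','w5');s=arm.read_state();print(s['position'],s['ee_rot'])
u=np.array([np.cos(.2217),np.sin(.2217),0]);v=np.array([-u[1],u[0],0]);B=np.array([608.5,218.5,119])
for sx in(-7,7):print([proj(d,B+sx*u+y*v).round(1) for y in(-52,0,52)])
cv2.imwrite('pics/c5.png',np.clip(d['image'][:,:,::-1]*1.5,0,255).astype('uint8'))
E
```

```text
clock: 12.25
position: [605.4, 216.7, 201.5]
ee_rot: [0.78, -0.625, -0.0, 0.001]
contact_force: [0.4, 0.7, -0.1]
gripper_width: 50.4
grasp_force: 0.0
[605.73577998 216.93237834 202.60229392] [ 7.80390614e-01 -6.25292238e-01  9.19810418e-05  3.13644122e-04]
[array([329.6, 138.9]), array([329.4, 223.7]), array([329.2, 298. ])]
[array([305.4, 138.9]), array([306.8, 223.8]), array([308. , 298.1])]
```

View pics/c5.png

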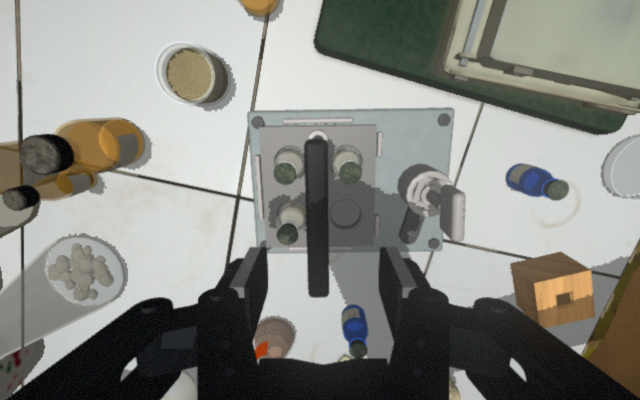

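The wrist view shows the bar from (317,138) to (317,297), within 1 px of prediction. The key stands in the lock, the catch points off the carrier, and three green-capped vials are in their wells.

```bash
python3 -m pendant '[[-0.001,-0.0031,0.02,0,0,0,0.05],[0,0,0.02,0,0,0,0.05],[0,0,0.02,0,0,0,0.05],[0,0,0.015,0,0,0,0.05],[0,0,0.0095,0,0,0,0.05],[0,0,0,0,0,0,0.03],[0,0,0,0,0,0,0.018],[0,0,0,0,0,0,0],[0,0,0,0,0,0,0],[0,0,0,0,0,0,0],[0,0,0,0,0,0,0]]'; python3 q.py
```

```text
clock: 13.4
position: [609.1, 219.1, 119.3]
ee_rot: [0.78, -0.625, 0.0, -0.001]
contact_force: [-2.7, 1.1, 6.2]
gripper_width: 12.6
grasp_force: 61.8
[0.3  0.65 0.06] -77.40248789183843 -0.37510270054987926
```

```bash
python3 -m pendant '[[0,0,-0.002,0,0,0,0],[0,0,-0.003,0,0,0,0],[0,0,-0.004,0,0,0,0],[0,0,-0.005,0,0,0,0],[0,0,-0.006,0,0,0,0],[0,0,-0.006,0,0,0,0]]'; python3 q.py
```

```text
clock: 14.0
position: [608.7, 218.6, 144.4]
ee_rot: [0.78, -0.625, -0.0, 0.0]
contact_force: [-0.6, 0.7, -3.6]
gripper_width: 12.7
grasp_force: 60.5
[-0.01 -0.07 -0.02] -77.4345170324142 -0.3751023109299367
```

```bash
python3 -m pendant '[[0,0,-0.006,0,0,0,0],[0,0,-0.01,0,0,0,0],[0,0,-0.012,0,0,0,0],[0,0,-0.015,0,0,0,0],[0,0,-0.016,0,0,0,0],[0,0,-0.016,0,0,0,0],[0,0,-0.015,0,0,0,0],[0,0,-0.012,0,0,0,0],[0,0,-0.01,0,0,0,0],[0,0,-0.006,0,0,0,0],[0,0,-0.003,0,0,0,0]]'; python3 -m pendant '[[0,0,0,0,0,0,0],[0,0,0,0,0,0,0],[0,0,0,0,0,0,0],[0,0,0,0,0,0,0],[0,0,0,0,0,0,0]]'
python3 - <<'E'
from h import *
a=snap('side','s6');b=snap('wrist','w6')
z=lambda i,u,v,w,h,s:cv2.resize(i[v:v+h,u:u+w,::-1],None,fx=s,fy=s,interpolation=cv2.INTER_CUBIC)
c=np.hstack([z(a['image'],220,60,160,200,2.5),z(b['image'],200,50,160,200,2.5)]);cv2.imwrite('pics/c6.png',np.clip(c*1.6,0,255).astype('uint8'))
s=arm.read_state();print(s['position'],s['joint_vel'].round(3))
E
```

```text
clock: 15.1
position: [608.8, 218.7, 265.6]
ee_rot: [0.78, -0.625, 0.0, -0.0]
contact_force: [-0.6, 0.5, -3.6]
gripper_width: 12.8
grasp_force: 60.5
clock: 15.6
position: [608.7, 218.7, 264.7]
ee_rot: [0.78, -0.625, -0.0, 0.0]
contact_force: [-0.9, 0.2, -3.7]
gripper_width: 13.1
grasp_force: 60.5
[608.760948   218.67507707 264.84714547] [-0.001  0.     0.003 -0.002  0.001 -0.011]
```

View pics/c6.png

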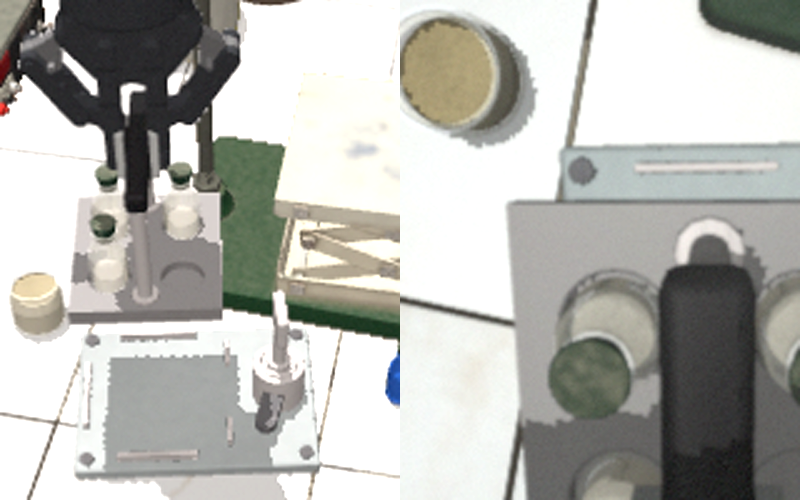

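The carrier hangs level about 145 mm above its seat, with all three vials standing in their wells. The key is still in the lock with the catch off the carrier, and the jars are untouched. Handing in.

```bash
python3 -c "
from bench import arm
print(arm.job_done())"
```

```text
the job is handed in; nothing more can be done
None
```

I handed the job in: the key is seated in the lock and turned anticlockwise until the torque rose sharply at the stop, and the carrier is held still and level about 145 mm up with its three vials in their wells. The final pictures show no sign that the three loose vessels were knocked.

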